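Knock a pressed pellet out of its die

TASK

A pressed sample pellet is stuck in the die on the slide of the knock-out stand. Push the die slide fully home under the sprung knock-out pin, take the mallet from its sloping rest and, with a brisk blow of its head square on the pin, knock the pellet down into the catch tray. Lay the mallet back in its rest as it lay before and leave the slide home; only the mallet may touch the pin, and the bottles and the cube rack stay as they stand.

Things in the scene. Friction and masses are not known exactly. Their poses are not given: they have to be found in the camera images.
- stand: Knock-out stand, fixed: grey base plate 275 x 150 mm, origin on the bench, x = the way the slide is pushed, z up. Base reaches from x = -165 to +110 mm. Bridge (56 mm along x, 148 along y, top 112 mm high) over x = +55 mm on two columns; brass bush on it. Two guide rails beside the slide, 40 mm high, y = 48 to 59 mm either side, x = -165 to 0.
- push_plate (a point): Centre of the rear face of the slide's upright aluminium push plate (92 mm wide in y, 10 mm thick, from 42 to 87 mm above the bench, on a 60 mm long sled 42 mm high; this point 64 mm up). Push here along +x of this frame. The sled's short shoes jam in the rails when it is pushed some 30 mm or more off its centre line; ease off and it frees. It runs with about 5 to 8 N.
- slide (a joint): Die slide along the stand's x, m: 0 fully out, 0.085 home against its stop, the die then under the pin. It stays where it is left.
- pin_head (a point): Centre of the top of the knock-out pin's flat steel head, 38 mm across, 15 mm thick, 180 mm above the bench at rest, on the bridge of the stand over x = +55 mm of its frame. Goes straight down; a coil spring (4.5 N at rest, 10 N fully down) lifts it again.
- pin (a joint): Knock-out pin, m: 0 up, grows downwards to a hard stop at 0.032. With the slide home the tip meets the pellet at 0.008; the two spring catches that hold the pellet give way at about 12 N on the pin in all, within 3 mm; follow the blow through to 0.026 or more. With the slide not quite home the die's steel blocks the pin at 0.006. A brisk blow drives it faster than 0.08 m/s.
- pellet (a joint): Pressed pellet (40 mm across, 12 mm thick, in a dark steel ring) in the bore of the die, m: 0 held in the die, grows downwards; 0.030 lying in the catch tray under the die, from where it does not come back.
- mallet_grip (a point): Point in the middle of the mallet's wooden handle, where it can be gripped. x along the handle to the head, z along the head's axis, upwards in the rest. Handle 24 mm wide (y), 28 mm thick (z), from x = -115 mm into the head. Head: cylinder 54 mm across, 90 mm long along z, axis at x = +80 mm. 0.3 kg, balance point about x = +29 mm.
- mallet_face (a point): Centre of the mallet's lower striking face (white, flat, 54 mm across), at x = +80, z = -45 mm from the grip point; same axes.
- rest_seat (a point): Where the grip point lies when the mallet is in its rest, 105 mm above the bench. Fixed grey rest, base 190 x 84 mm; frame: z up, x horizontal towards the head. Mallet in it: its x rises 35 degrees above this x. Two 8 mm thick U saddles under the handle at 44 mm up and 92 mm down the handle from here, cheeks to 3 mm above handle mid-height, 29 mm apart; butt stop 116 mm down.
- glass_bottle: Bystander: clear bottle with orange cap, 70 mm across, 143 mm tall, origin under it.
- small_bottle: Bystander: clear bottle with blue cap, 56 mm across, 105 mm tall, origin under it.
- squeeze_bottle: Bystander: orange bottle with black spout, 65 mm across, 126 mm tall, origin under it.
- cube_rack: Bystander: violet block of small tube cells, 62 x 62 x 48 mm, origin under it.
- tip_box: Fixed obstacle: closed yellowish pipette tip box, 117 x 155 mm, 89 mm tall, origin under it. It stands on one side of the stand, the mallet rest on the other.

How it is judged:
By the outcome, as a careful person would: the job done as asked, in the order asked, and still so for the second after the job is handed in, with the robot touching nothing.
It also fails if it takes over 61 s, if anything falls off the work surface, if the arm or the gripper's body presses on something with over 40 N, if the wrist force passes 120 N, or if a joint passes its speed limit or range.

ROBOT

A 6-joint arm with a two-finger parallel gripper is mounted at the origin on a cart in front of the work surface, level with it; the furniture and walls round the work are solid. World frame = base frame: x ahead of the robot, y to its left, z up, the work surface at z = 0. Lengths are in mm, angles in rad, forces in N, time in s.
With the tool pointing down it reaches from about 350 to 975 mm from the base axis. Payload 4.9 kg.
Tool frame: the origin (TCP) lies at the very end of the fingers, on their centre line; the grasp point (between the pads) lies 19 mm behind it; z points along the fingers, y is the direction in which the jaws open and shut (so a half turn about z gives the same grasp; the last joint's range is limited). The gripper opens to 85 mm and grips with 20 to 120 N. Pads are 22 mm wide; open, the fingers measure 114 mm over their backs; the gripper's body (76 mm by 85 mm) begins 54 mm behind the grasp point. The pads swing forward as they close: fully open they stand 13 mm farther back than shut.
Start: joints at [-1.259, 0.053, 1.613, -0, 1.476, -0.119], TCP at [260.991, -567.878, 231.304] pointing down, gripper open.
Joint ranges: [-3.01, 3.01], [-1.01, 2.22], [0.06, 2.58], [-1.02, 4.17], [0.09, 2.62], [-3.14, 3.14]. Speed limits (rad/s): [2.57, 2.57, 3.14, 3.14, 3.14, 3.14].

INTERFACE

Orientations are given as a unit quaternion [w, x, y, z].
In Python, from bench import get_obs, imaging, finish_job gives the robot as it stands.
- The arm moves only by the tool drive_tool, never from a script. Its argument "deltas" is a list of rows, each an object with "offset": the shift along the tool's x, y, z in mm, a list of three; "delta_rot": the turn, a rotation vector about the tool's x, y, z in degrees, a list of three; "jaw": the opening, from 0 (shut) to 1 (fully open). A call has 1 to 20 rows; each row is the pose to reach, as a shift and turn from the pose measured when the call began, along the tool's axes at that moment; what a row does not reach only later rows make up. A row lasts 1/8 s, in which the tool goes at most 62.5 mm and 10.7 degrees, less where a joint would pass 70% of its speed; a pose out of reach is approached as far as the arm can. A call with a gripper value outside its range is refused whole. The fingers move at their own pace and stop on an object; "squeeze" is the grip in N (left out, the last holds). Time passes only in rows, so rows that repeat a pose let the fingers close. It gives the time, the measured TCP pose, the force and the opening at its end, in the units of the state.
- get_obs(): the state, without advancing time (a new reading comes with each control period).
- imaging.get_image(name): name is "side" or "top"; returns the picture (480x640x3 uint8, blue, green, red); there is no depth.
- imaging.get_calibration(name): a dict with "intrinsics" (3x3 intrinsics, pixels), "R" (3x3) and "t" (3): a world point X has camera coordinates R X + t. Camera axes: x right, y down, z forward; pixel columns grow to the right and rows downward; lengths in mm; the calibration is good to about 2 mm. A picture is of the moment at which its call begins. get_calibration takes no time and is no camera call.
- finish_job(): hands the job in, once; it reports no verdict.
The state is a dict: "clock": time; "joint_pos": joint angles; "qd": joint speeds; "joint_torque": joint torques, N m; "eef_pos": TCP position; "tool_rot": TCP orientation; "ft_force": force on the tool from outside, world axes, zero at the start; "moment": the same for the moment, N m; "gripper_width": finger opening in mm.
Only numpy, scipy, OpenCV 4.12 (cv2) and the standard library are available. Lean on these libraries where they do the work, as an engineer would, in place of code of your own. Each camera call takes 0.05 s, during which the arm holds its last target.

## Working session

There is one attempt and no reset: what is moved stays moved. The work goes in short steps, Python scripts to look and compute and a tool call to move; the robot and the scene stay as the last step left them, time stands still between calls to the robot, and variables do not carry over. Pictures are saved under pics/ and viewed, and the job is handed in when it is done.

Besides the shell and the picture viewer there is one more tool, called after "Emit:" as a command line: name --argument value ..., lists and objects as JSON in quotes. drive_tool: Moves the arm, as the interface text tells. Its arguments: {"type":"object","properties":{"deltas":{"type":"array"},"squeeze":{"type":"number"}},"required":["deltas"]}

```bash
mkdir -p pics; ls
python3 - <<'E'
from bench import get_obs, imaging
import cv2
print(get_obs())
for n in ("side","top"):
    cv2.imwrite(f"pics/{n}0.png",imaging.get_image(n)); print(n,imaging.get_calibration(n))
E
```

```text
pics
{'clock': 0.0, 'joint_pos': array([-1.25898720e+00,  5.33066553e-02,  1.61428899e+00, -8.45268642e-06,
        1.47600919e+00, -1.19044642e-01]), 'qd': array([ 1.90852568e-03, -5.06444700e-04, -1.25582160e-03,  6.00975030e-04,
       -2.62677394e-06, -1.42962563e-04]), 'joint_torque': array([-1.66630281e-03, -3.93687308e+01, -3.70181894e+01, -5.90440413e-05,
        7.14452079e-03, -5.33816618e-06]), 'eef_pos': array([ 260.80947331, -567.29591344,  230.09714105]), 'tool_rot': array([-1.00101514e-03,  9.76884650e-01,  2.13764752e-01, -1.01006533e-04]), 'ft_force': array([-0.78051547,  0.58897728,  0.57514461]), 'moment': array([-0.03510661,  0.00560772,  0.01011279]), 'gripper_width': 85.5846574649565}
side {'intrinsics': array([[474.45780533,   0.        , 324.42131508],
       [  0.        , 474.45780533, 240.342916  ],
       [  0.        ,   0.        ,   1.        ]]), 'R': array([[-0.99713515, -0.07162503, -0.02431781],
       [-0.00380911,  0.36863164, -0.92956775],
       [ 0.07554463, -0.92681205, -0.36784839]]), 't': array([ 645.595362  ,   44.58666661, 1228.03480351])}
top {'intrinsics': array([[609.46774821,   0.        , 323.73833797],
       [  0.        , 609.46774821, 234.59650185],
       [  0.        ,   0.        ,   1.        ]]), 'R': array([[-0.00921654, -0.9999542 ,  0.00257875],
       [-0.9981003 ,  0.00904229, -0.06094291],
       [ 0.0609168 , -0.00313553, -0.99813792]]), 't': array([ 202.17666197,  634.89212915, 1390.11740838])}
```

View pics/side0.png

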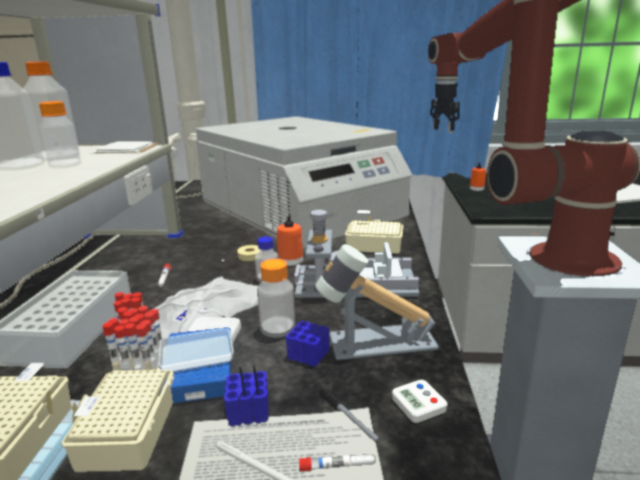

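View pics/top0.png

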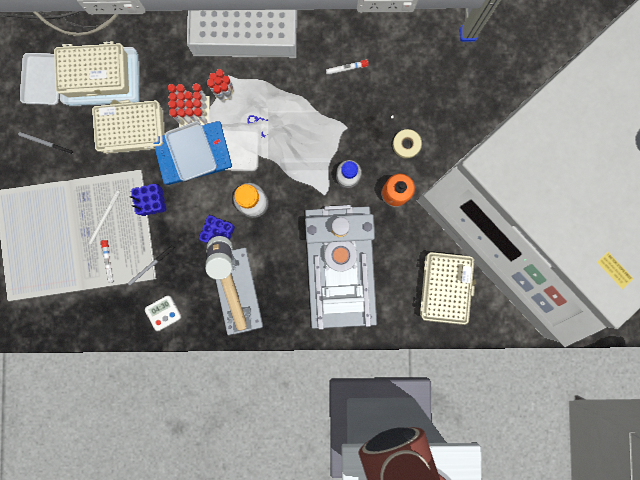

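Run:
```python
import cv2
t=cv2.imread('pics/top0.png');s=cv2.imread('pics/side0.png')
cv2.imwrite('pics/t_stand.png',cv2.resize(t[195:340,290:390],None,fx=4,fy=4,interpolation=2))
cv2.imwrite('pics/t_mal.png',cv2.resize(t[210:345,190:280],None,fx=4.4,fy=4.4,interpolation=2))
cv2.imwrite('pics/s_crop.png',cv2.resize(s[200:365,250:450],None,fx=3.6,fy=3.6,interpolation=2))
```

```text
(no output)
```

View pics/t_stand.png

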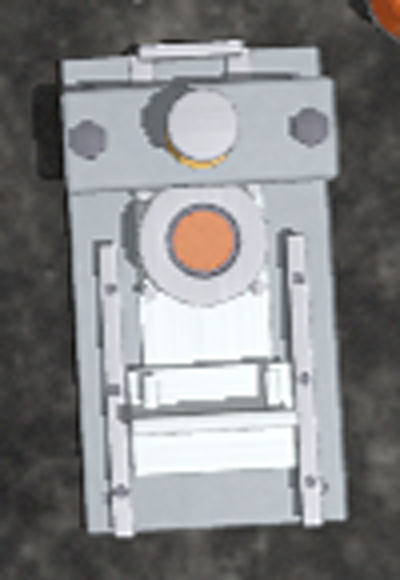

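View pics/t_mal.png

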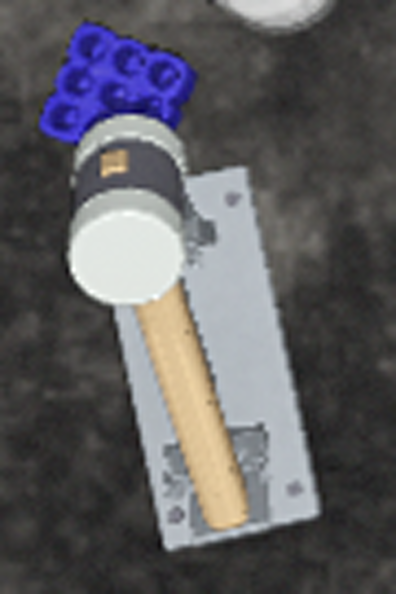

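View pics/s_crop.png

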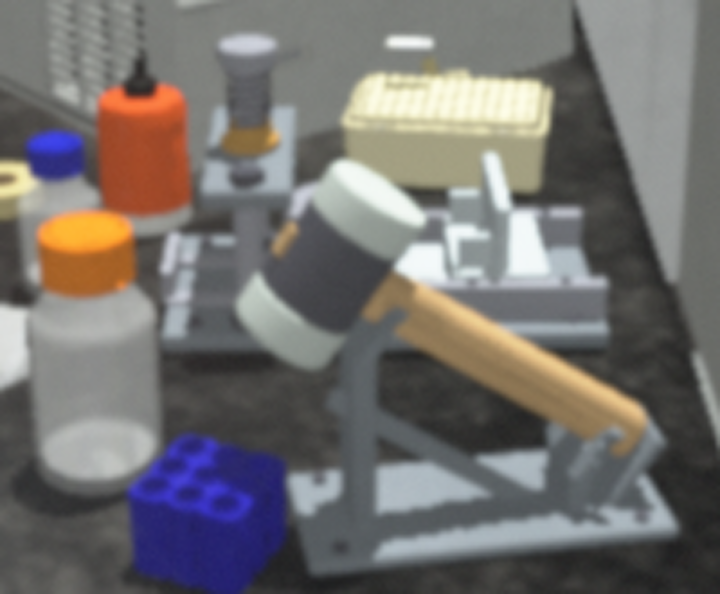

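```bash
cat > h.py <<'E'
import numpy as np, cv2
from bench import imaging
C={n:imaging.get_calibration(n) for n in("side","top")}
def ray(n,u,v):
    c=C[n];d=c['R'].T@np.linalg.solve(c['intrinsics'],np.array([u,v,1.]));o=-c['R'].T@c['t'];return o,d/np.linalg.norm(d)
def onz(n,u,v,z):
    o,d=ray(n,u,v);return o+d*(z-o[2])/d[2]
def proj(n,X):
    c=C[n];p=c['intrinsics']@(c['R']@np.asarray(X,float)+c['t']);return p[:2]/p[2]
def tri(a,b):
    o1,d1=ray('top',*a);o2,d2=ray('side',*b)
    s=np.linalg.lstsq(np.c_[d1,-d2],o2-o1,rcond=None)[0];p,q=o1+s[0]*d1,o2+s[1]*d2
    return (p+q)/2,np.linalg.norm(p-q)
E
python3 - <<'E'
from h import *
np.set_printoptions(precision=1,suppress=True)
ts=lambda x,y:(290+x/4-.4,195+y/4-.4)
tm=lambda x,y:(190+x/4.4-.4,210+y/4.4-.4)
sc=lambda x,y:(250+x/3.6-.4,200+y/3.6-.4)
print('pin',onz('top',*ts(201,122),180), tri(ts(201,122),sc(249,48)))
for p in [(88,532),(346,520),(62,62),(318,47)]: print('base',onz('top',*ts(*p),10))
for p in [(107,242),(125,535),(296,233),(314,523)]: print('rail',onz('top',*ts(*p),40))
for p in [(66,95),(335,80),(72,190),(338,178)]: print('bridge',onz('top',*ts(*p),112))
for p in [(133,420),(295,414)]: print('plate top rear',onz('top',*ts(*p),87))
print('bolt/die',onz('top',*ts(203,240),60))
for p in [(248,168),(322,512),(165,550)]: print('rest',onz('top',*tm(*p),8))
t=cv2.imread('pics/top0.png');s=cv2.imread('pics/side0.png')
for n,im,roi in(('top',t,(215,335,205,275)),('side',s,(255,340,330,440))):
    hsv=cv2.cvtColor(im,cv2.COLOR_BGR2HSV)
    m=cv2.inRange(hsv,(8,70,90),(25,255,255));k=np.zeros_like(m);k[roi[0]:roi[1],roi[2]:roi[3]]=m[roi[0]:roi[1],roi[2]:roi[3]]
    nn,l,st,ce=cv2.connectedComponentsWithStats(k);i=1+np.argmax(st[1:,4]);pts=np.argwhere(l==i)[:,::-1].astype(np.float32)
    print(n,st[i],cv2.fitLine(pts,2,0,.01,.01).ravel(),cv2.minAreaRect(pts))
    cv2.imwrite(f'pics/m_{n}.png',(l==i)*255)
# mallet head top face: white-ish in top
g=cv2.inRange(cv2.cvtColor(t,cv2.COLOR_BGR2HSV),(0,0,195),(180,30,255));k=np.zeros_like(g);k[235:290,195:240]=g[235:290,195:240]
cs=max(cv2.findContours(k,0,1)[0],key=cv2.contourArea);print('head',cv2.fitEllipse(cs))
E
```

```text
pin [646.1 163.7 180. ] (array([645.2, 163.5, 176.1]), np.float64(2.3021610109952215))
base [422.7 226.3  10. ]
base [428.2  77.5  10. ]
base [694.9 239.3  10. ]
base [702.4  89.8  10. ]
rail [588.9 213.7  40. ]
rail [423.5 204.9  40. ]
rail [593.  106.2  40. ]
rail [429.3  98.2  40. ]
bridge [666.6 234.5 112. ]
bridge [673.4  88.9 112. ]
bridge [615.1 231.6 112. ]
bridge [620.3  88.  112. ]
plate top rear [490.2 199.8  87. ]
plate top rear [492.6 111.2  87. ]
bolt/die [589.  159.7  60. ]
rest [608.3 377.6   8. ]
rest [427.3 339.    8. ]
rest [408.3 421.3   8. ]
top [221 275  25  55 592] [  0.3   1.  233.8 302.6] ((233.9580535888672, 302.8199768066406), (55.38330078125, 11.26700210571289), 72.12130737304688)
side [ 351  276   78   50 1239] [  0.9   0.5 390.8 300.2] ((390.4048156738281, 300.3556823730469), (84.00637817382812, 17.02757453918457), 27.97947120666504)
head ((219.7884521484375, 268.4797668457031), (20.91339111328125, 30.23775291442871), 111.10921478271484)[ WARN:0@0.615] global loadsave.cpp:1063 imwrite_ Unsupported depth image for selected encoder is fallbacked to CV_8U.
```

```bash
cat >> h.py <<'E'
from scipy.spatial.transform import Rotation as Ro
from bench import get_obs
def Rdown(yaw,pitch=0):
    # tool x = along handle (yaw deg, raised by pitch deg), tool z = -mallet z
    y,p=np.radians([yaw,pitch]);mx=np.array([np.cos(p)*np.cos(y),np.cos(p)*np.sin(y),np.sin(p)]);my=np.array([-np.sin(y),np.cos(y),0])
    return np.c_[mx,-my,-np.cross(mx,my)]
def cur():
    o=get_obs();q=o['tool_rot'];return o['eef_pos'],Ro.from_quat([q[1],q[2],q[3],q[0]]).as_matrix(),o
def delta(P,R=None):
    p,R0,o=cur();R=R0 if R is None else R
    print('off',np.round(R0.T@(np.asarray(P)-p),1),'rot',np.round(Ro.from_matrix(R0.T@R).as_rotvec(degrees=True),1))
E
python3 - <<'E'
from h import *
np.set_printoptions(precision=2,suppress=True)
delta([440,152,230],Rdown(2.8));delta([440,152,62],Rdown(2.8))
t=cv2.imread('pics/m_top.png',0);s=cv2.imread('pics/m_side.png',0)
L={}
for n,m in(('top',t),('side',s)):
    pts=np.argwhere(m>100)[:,::-1].astype(np.float32);r=cv2.minAreaRect(pts);b=cv2.boxPoints(r)
    # ends along long axis
    e=[(b[i]+b[(i+1)%4])/2 for i in range(4)]; l=sorted([(np.linalg.norm(b[i]-b[(i+1)%4]),i) for i in range(4)])
    ends=[e[l[0][1]],e[l[1][1]]];print(n,ends)
    vx,vy,cx,cy=cv2.fitLine(pts,2,0,.01,.01).ravel()
    a=ray(n,cx,cy)[1];bb=ray(n,cx+20*vx,cy+20*vy)[1];nn=np.cross(a,bb);nn/=np.linalg.norm(nn);L[n]=(nn,ray(n,cx,cy)[0])
(n1,o1),(n2,o2)=L['top'],L['side']
d=np.cross(n1,n2);d/=np.linalg.norm(d);d*=np.sign(d[2])
P=np.linalg.solve(np.array([n1,n2,[0,0,1]]),[n1@o1,n2@o2,105])
print('axis',d,'yaw',np.degrees(np.arctan2(d[1],d[0])),'pitch',np.degrees(np.arcsin(d[2])),'P@105',P)
for dz in(-115,53,80): print(dz,proj('top',P+d*dz),proj('side',P+d*dz))
mz=np.array([-d[0]*d[2],-d[1]*d[2],1-d[2]**2]);mz/=np.linalg.norm(mz)
print('head top face px',proj('top',P+80*d+45*mz),proj('side',P+80*d+45*mz))
E
```

```text
off [ 463.2 -578.8    1.4] rot [-0.1  0.  21.9]
off [ 463.2 -578.5  169.4] rot [-0.1  0.  21.9]
top [array([225.46, 276.47], dtype=float32), array([242.46, 329.17], dtype=float32)]
side [array([353.31, 280.65], dtype=float32), array([427.5 , 320.06], dtype=float32)]
axis [0.82 0.16 0.56] yaw 11.387915468717623 pitch 33.74193781199456 P@105 [523.07 403.24 105.  ]
-115 [241.23 326.57] [425.26 318.47]
53 [222.27 265.43] [351.64 279.51]
80 [218.99 254.85] [338.99 272.82]
head top face px [218.29 266.39] [352.99 252.15]
```

Run:
```python
import cv2,numpy as np
a=cv2.imread('pics/m_top.png');b=cv2.imread('pics/m_side.png');t=cv2.imread('pics/top0.png');s=cv2.imread('pics/side0.png')
f=lambda im,m,r:cv2.resize(np.hstack([im[r[0]:r[1],r[2]:r[3]],m[r[0]:r[1],r[2]:r[3]]]),None,fx=3,fy=3,interpolation=0)
cv2.imwrite('pics/mm1.png',f(t,a,(230,345,195,275)));cv2.imwrite('pics/mm2.png',f(s,b,(240,365,320,445)))
```

```text
(no output)
```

View pics/mm1.png

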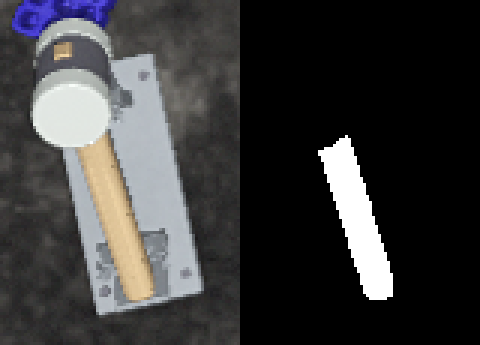

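View pics/mm2.png

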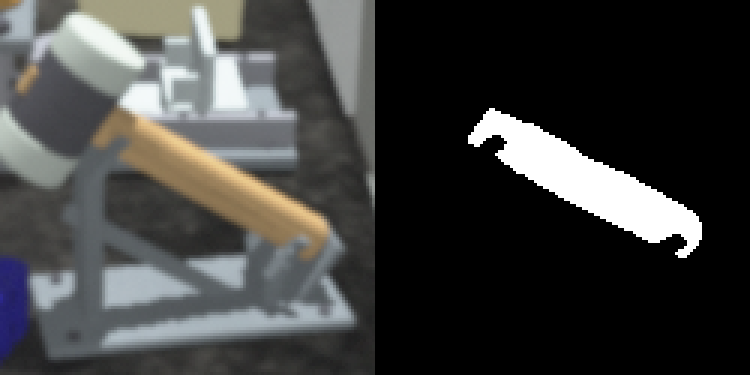

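Emit:
drive_tool --deltas '[{"offset":[40,-50,0],"delta_rot":[0,0,3],"jaw":0},{"offset":[80,-100,0],"delta_rot":[0,0,6],"jaw":0},{"offset":[115,-145,0],"delta_rot":[0,0,8],"jaw":0},{"offset":[155,-193,0],"delta_rot":[0,0,10],"jaw":0},{"offset":[193,-241,0],"delta_rot":[0,0,12],"jaw":0},{"offset":[231,-289,0],"delta_rot":[0,0,14],"jaw":0},{"offset":[270,-338,0],"delta_rot":[0,0,16],"jaw":0},{"offset":[308,-386,0],"delta_rot":[0,0,18],"jaw":0},{"offset":[347,-434,0],"delta_rot":[0,0,20],"jaw":0},{"offset":[385,-482,0],"delta_rot":[0,0,21],"jaw":0},{"offset":[424,-530,0],"delta_rot":[0,0,21.9],"jaw":0},{"offset":[463,-579,20],"delta_rot":[0,0,21.9],"jaw":0},{"offset":[463,-579,70],"delta_rot":[0,0,21.9],"jaw":0},{"offset":[463,-579,100],"delta_rot":[0,0,21.9],"jaw":0}]'

```text
clock: 1.85
eef_pos: [437.9, 153.2, 128.3]
tool_rot: [-0.001, 1.0, 0.026, -0.002]
ft_force: [1.6, 0.5, -0.4]
gripper_width: -0.1
```

Run:
```python
from h import *
np.set_printoptions(precision=2,suppress=True)
print(get_obs()); delta([440,152.5,62],Rdown(2.8))
im=imaging.get_image('top');cv2.imwrite('pics/t1.png',cv2.resize(im[180:360,270:410],None,fx=4,fy=4,interpolation=2)[:,:])
```

```text
{'clock': 1.85, 'joint_pos': array([ 0.17, -0.26,  2.08,  0.  ,  1.33,  1.69]), 'qd': array([-0.02,  0.24,  0.2 , -0.  , -0.46, -0.  ]), 'joint_torque': array([  0.76, -25.36, -35.99,   0.05,   0.35,   0.01]), 'eef_pos': array([437.94, 153.17, 128.26]), 'tool_rot': array([-0.  ,  1.  ,  0.03, -0.  ]), 'ft_force': array([ 1.6 ,  0.53, -0.4 ]), 'moment': array([ 0.01, -0.07,  0.01]), 'gripper_width': -0.09152962560048289}
off [ 2.3  0.9 66.2] rot [-0.1  0.3  0.1]
```

View pics/t1.png

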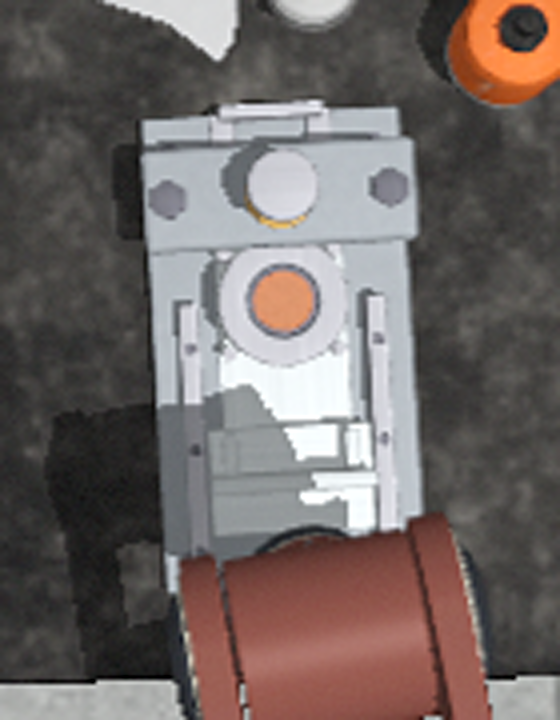

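Emit:
drive_tool --deltas '[{"offset":[1,1,40],"delta_rot":[0,0,0],"jaw":0},{"offset":[2,1,66],"delta_rot":[0,0,0],"jaw":0},{"offset":[14,1,66],"delta_rot":[0,0,0],"jaw":0},{"offset":[26,1,66],"delta_rot":[0,0,0],"jaw":0},{"offset":[36,1,66],"delta_rot":[0,0,0],"jaw":0},{"offset":[44,1,66],"delta_rot":[0,0,0],"jaw":0},{"offset":[52,1,66],"delta_rot":[0,0,0],"jaw":0},{"offset":[60,1,66],"delta_rot":[0,0,0],"jaw":0}]'

```text
clock: 2.9
eef_pos: [494.7, 154.3, 58.2]
tool_rot: [-0.0, 1.0, 0.025, -0.006]
ft_force: [-5.5, -0.7, 3.9]
gripper_width: -0.4
```

Emit:
drive_tool --deltas '[{"offset":[8,0,-2],"delta_rot":[0,0,0],"jaw":0},{"offset":[16,0,-3],"delta_rot":[0,0,0],"jaw":0},{"offset":[23,0,-3],"delta_rot":[0,0,0],"jaw":0},{"offset":[30,0,-3],"delta_rot":[0,0,0],"jaw":0}]'

```text
clock: 3.4
eef_pos: [522.9, 155.6, 59.5]
tool_rot: [0.0, 1.0, 0.025, -0.009]
ft_force: [-5.6, -0.1, -1.2]
gripper_width: 0.1
```

Run:
```python
from h import *
np.set_printoptions(precision=2,suppress=True)
print(get_obs()['eef_pos'],get_obs()['ft_force'])
im=imaging.get_image('top');cv2.imwrite('pics/t2.png',cv2.resize(im[180:360,270:410],None,fx=4,fy=4,interpolation=2)[:,:])
```

```text
[522.93 155.63  59.47] [-5.6  -0.05 -1.17]
```

View pics/t2.png

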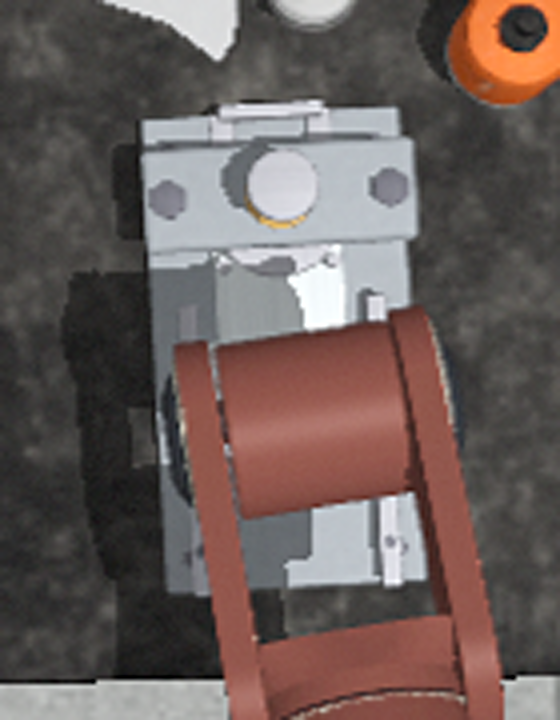

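Emit:
drive_tool --deltas '[{"offset":[3,0,-1],"delta_rot":[0,0,0],"jaw":0},{"offset":[6,0,-1],"delta_rot":[0,0,0],"jaw":0}]'

```text
clock: 3.7
eef_pos: [528.8, 155.9, 59.9]
tool_rot: [0.0, 1.0, 0.025, -0.01]
ft_force: [-5.4, -1.6, -1.6]
gripper_width: -0.3
```

Emit:
drive_tool --deltas '[{"offset":[3,0,0],"delta_rot":[0,0,0],"jaw":0},{"offset":[5,0,0],"delta_rot":[0,0,0],"jaw":0}]'

```text
clock: 3.95
eef_pos: [530.5, 156.0, 59.9]
tool_rot: [0.001, 1.0, 0.025, -0.015]
ft_force: [-18.9, -2.6, 12.6]
gripper_width: 0.1
```

Emit:
drive_tool --deltas '[{"offset":[5,0,0],"delta_rot":[0,0,0],"jaw":0},{"offset":[5,0,0],"delta_rot":[0,0,0],"jaw":0}]'

```text
clock: 4.2
eef_pos: [530.6, 156.0, 60.0]
tool_rot: [0.001, 0.999, 0.026, -0.022]
ft_force: [-23.0, -2.5, 15.6]
gripper_width: 0.1
```

Emit:
drive_tool --deltas '[{"offset":[-15,0,0],"delta_rot":[0,0,0],"jaw":0},{"offset":[-40,0,-5],"delta_rot":[0,0,0],"jaw":0},{"offset":[-70,0,-60],"delta_rot":[0,0,0],"jaw":1},{"offset":[-90,-30,-110],"delta_rot":[0,0,0],"jaw":1},{"offset":[-100,-60,-160],"delta_rot":[0,0,0],"jaw":1}]'

```text
clock: 4.82
eef_pos: [434.7, 212.0, 226.9]
tool_rot: [0.001, 0.999, 0.025, -0.02]
ft_force: [-0.5, 0.9, -0.2]
gripper_width: 54.7
```

Run:
```python
from h import *
np.set_printoptions(precision=2,suppress=True)
print(get_obs()['eef_pos'],get_obs()['joint_pos'])
R=Rdown(11.8,35);P=np.array([521.8,402.8,105]);G=P+18*R[:,0];T=G+19*R[:,2]
print(T, R[:,0],R[:,2]);delta(T-90*R[:,2],R);delta(T,R)
im=imaging.get_image('top');cv2.imwrite('pics/t3.png',cv2.resize(im[180:360,180:410],None,fx=3.4,fy=3.3,interpolation=2)[:,:])
```

```text
[434.73 212.04 226.89] [ 0.29 -0.27  1.91  0.01  1.53  1.81]
[546.9  408.04  99.76] [0.8  0.17 0.57] [ 0.56  0.12 -0.82]
off [  73.  -182.2   50.4] rot [ 2.6 37.3 -8.7]
off [ 126.9 -190.2  122. ] rot [ 2.6 37.3 -8.7]
```

View pics/t3.png

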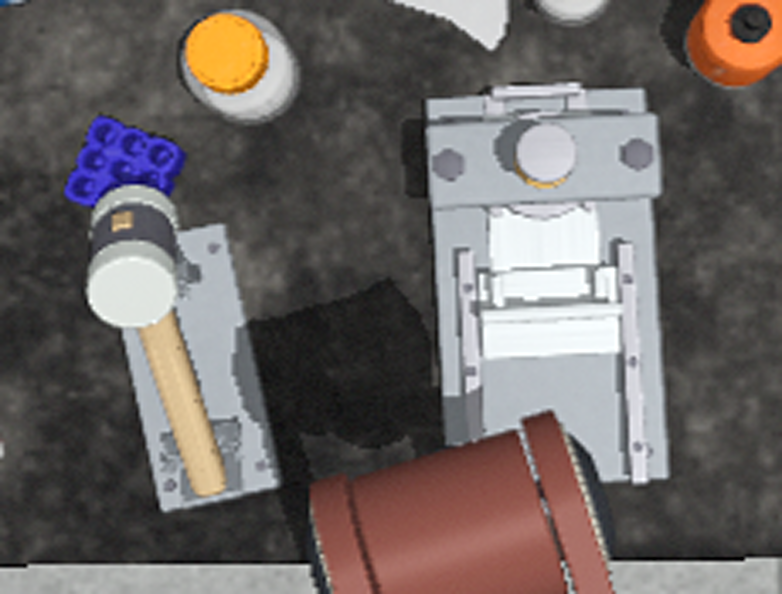

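Emit:
drive_tool --deltas '[{"offset":[16,-40,8],"delta_rot":[0.5,7.5,-1.7],"jaw":1},{"offset":[32,-80,16],"delta_rot":[1,15,-3.5],"jaw":1},{"offset":[48,-120,25],"delta_rot":[1.6,22.5,-5.2],"jaw":1},{"offset":[62,-155,38],"delta_rot":[2.1,30,-7],"jaw":1},{"offset":[73,-182.2,50.4],"delta_rot":[2.6,37.3,-8.7],"jaw":1},{"offset":[73,-182.2,50.4],"delta_rot":[2.6,37.3,-8.7],"jaw":1}]'

```text
clock: 5.62
eef_pos: [496.9, 402.5, 181.0]
tool_rot: [-0.033, 0.947, 0.1, 0.303]
ft_force: [-0.5, 0.4, -0.4]
gripper_width: 85.8
```

Run:
```python
from h import *
np.set_printoptions(precision=2,suppress=True)
print(get_obs()['eef_pos'],get_obs()['joint_pos'],get_obs()['gripper_width'])
R=Rdown(11.8,35);P=np.array([521.8,402.8,105]);G=P+18*R[:,0];T=G+19*R[:,2]
delta(T-45*R[:,2],R);delta(T,R)
a=imaging.get_image('top')[200:360,180:290];b=imaging.get_image('side')[180:365,300:450]
cv2.imwrite('pics/t4.png',np.hstack([cv2.resize(a,(340,500),interpolation=2),cv2.resize(b,(405,500),interpolation=2)]))
```

```text
[496.93 402.45 180.98] [ 0.68 -0.17  2.   -0.38  0.78  2.24] 85.75481204987686
off [-6.1  5.  50.2] rot [-0.3 -0.5  0.2]
off [-6.5  5.2 95.2] rot [-0.3 -0.5  0.2]
```

View pics/t4.png

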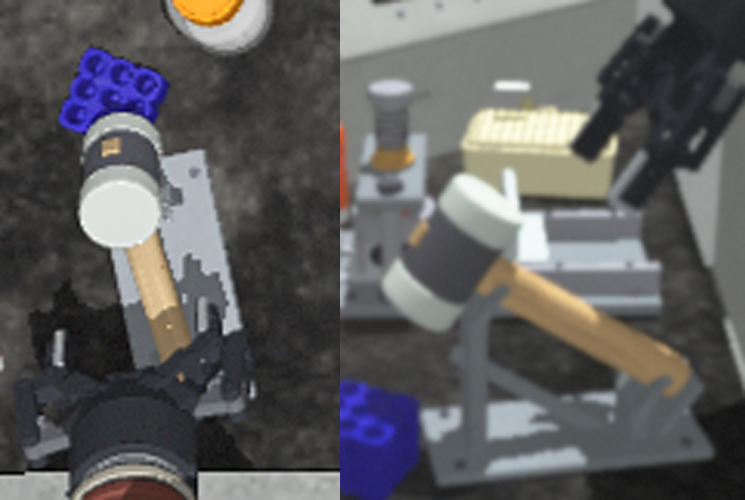

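Emit:
drive_tool --deltas '[{"offset":[-6,5,15],"delta_rot":[-0.3,-0.5,0.2],"jaw":1},{"offset":[-6.2,5,35],"delta_rot":[-0.3,-0.5,0.2],"jaw":1},{"offset":[-6.3,5,55],"delta_rot":[-0.3,-0.5,0.2],"jaw":1},{"offset":[-6.3,5,60],"delta_rot":[-0.3,-0.5,0.2],"jaw":1}]'

```text
clock: 6.22
eef_pos: [530.4, 402.2, 131.0]
tool_rot: [-0.031, 0.949, 0.095, 0.3]
ft_force: [-0.3, -0.4, 0.0]
gripper_width: 85.8
```

Run:
```python
from h import *
np.set_printoptions(precision=2,suppress=True)
p,Rc,o=cur();print(p,o['gripper_width'])
R=Rdown(11.8,35);P=np.array([521.8,402.8,105]);G=P+18*R[:,0];T=G+19*R[:,2]
delta(T,R)
A=imaging.get_image('top');B=imaging.get_image('side')
for im,n in((A,'top'),(B,'side')):
    im[:]=im
for s in(-43,0,43):
    X=p+Rc[:,1]*s-Rc[:,2]*13
    for im,n in((A,'top'),(B,'side')):
        u=proj(n,X).round().astype(int);im[u[1],u[0]]=(0,0,255)
for x in(-100,0,18,40):
    for im,n in((A,'top'),(B,'side')):
        u=proj(n,P+x*R[:,0]).round().astype(int);im[u[1],u[0]]=(0,255,0)
a=A[230:350,190:280];b=B[220:360,320:450]
cv2.imwrite('pics/t5.png',np.hstack([cv2.resize(a,(375,500),interpolation=0),cv2.resize(b,(420,500),interpolation=0)]))
```

```text
[530.42 402.18 131.01] 85.78962642272995
off [-3.8 -2.4 35.5] rot [ 0.1 -0.1 -0.3]
```

View pics/t5.png

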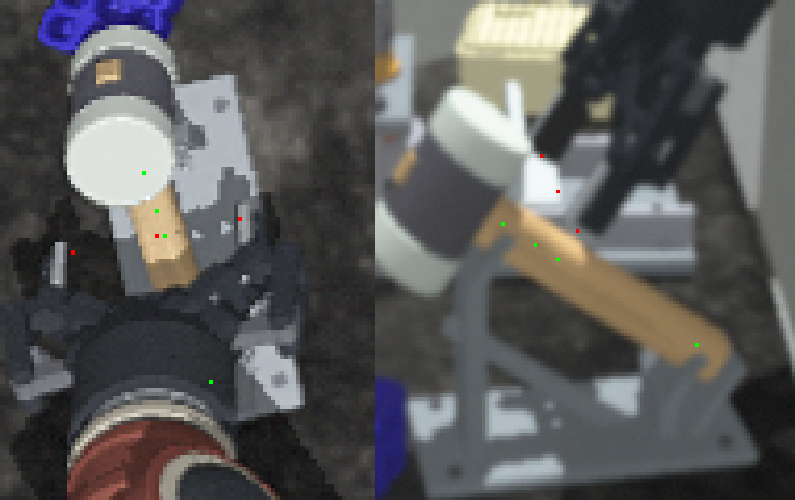

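Emit:
drive_tool --deltas '[{"offset":[-3.8,-2.4,10],"delta_rot":[0,0,-0.3],"jaw":1},{"offset":[-3.8,-2.4,24],"delta_rot":[0,0,-0.3],"jaw":1},{"offset":[-3.8,-2.4,35.5],"delta_rot":[0,0,-0.3],"jaw":1},{"offset":[-3.8,-2.4,35.5],"delta_rot":[0,0,-0.3],"jaw":1}]'

```text
clock: 6.82
eef_pos: [546.5, 408.2, 99.0]
tool_rot: [-0.03, 0.948, 0.098, 0.3]
ft_force: [-0.4, 0.1, -0.1]
gripper_width: 85.5
```

Run:
```python
from h import *
np.set_printoptions(precision=2,suppress=True)
p,Rc,o=cur();print(p,o['gripper_width'],o['ft_force'])
R=Rdown(11.8,35);P=np.array([521.8,402.8,105]);G=P+18*R[:,0];T=G+19*R[:,2]
delta(T,R)
A=imaging.get_image('top');B=imaging.get_image('side')
a=A[230:350,190:280];b=B[220:360,320:450]
cv2.imwrite('pics/t6.png',np.hstack([cv2.resize(a,(375,500),interpolation=2),cv2.resize(b,(420,500),interpolation=2)]))
```

```text
[546.5 408.2  99. ] 85.45176151883959 [-0.35  0.14 -0.09]
off [ 0.7  0.2 -0.4] rot [ 0.1 -0.1  0.1]
```

View pics/t6.png

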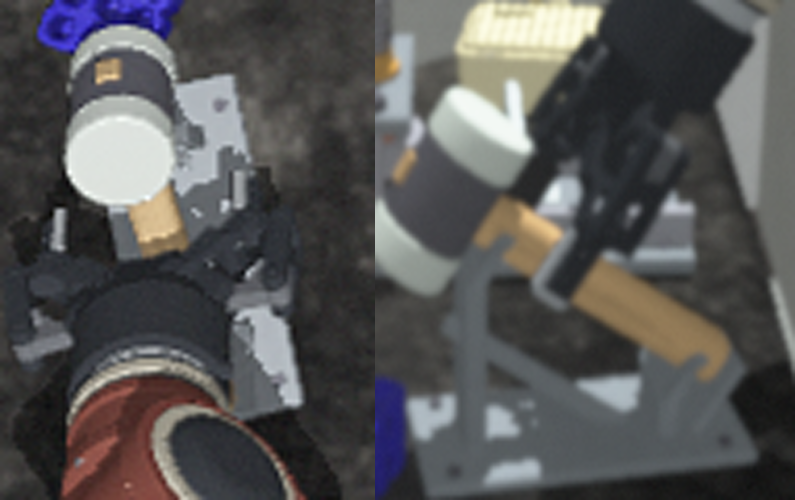

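Emit:
drive_tool --deltas '[{"offset":[0,0,0],"delta_rot":[0,0,0],"jaw":0.5},{"offset":[0,0,0],"delta_rot":[0,0,0],"jaw":0.4},{"offset":[0,0,0],"delta_rot":[0,0,0],"jaw":0.3},{"offset":[0,0,0],"delta_rot":[0,0,0],"jaw":0.2},{"offset":[0,0,0],"delta_rot":[0,0,0],"jaw":0.1},{"offset":[0,0,0],"delta_rot":[0,0,0],"jaw":0},{"offset":[0,0,0],"delta_rot":[0,0,0],"jaw":0}]' --squeeze 30

```text
clock: 7.8
eef_pos: [546.7, 408.8, 100.9]
tool_rot: [-0.031, 0.948, 0.098, 0.301]
ft_force: [-5.6, -1.6, 4.3]
gripper_width: 23.6
```

Emit:
drive_tool --deltas '[{"offset":[0,0,0],"delta_rot":[0,0,0],"jaw":0},{"offset":[0,0,0],"delta_rot":[0,0,0],"jaw":0},{"offset":[0,0,0],"delta_rot":[0,0,0],"jaw":0}]' --squeeze 120

```text
clock: 8.18
eef_pos: [546.6, 408.9, 101.1]
tool_rot: [-0.031, 0.948, 0.098, 0.301]
ft_force: [-5.5, -2.1, 4.9]
gripper_width: 22.3
```

Run:
```python
from h import *
np.set_printoptions(precision=3,suppress=True)
p,Rc,o=cur();print(repr(p),repr(o['tool_rot']),o['gripper_width'],o['ft_force'],o['joint_pos'])
np.savez('grasp.npz',p=p,R=Rc)
delta(p+np.array([0,0,60]))
```

```text
array([546.647, 408.872, 101.111]) array([-0.031,  0.948,  0.098,  0.301]) 22.29313234826855 [-5.526 -2.094  4.876] [ 0.631  0.04   1.948 -0.42   0.625  2.272]
off [ 34.6   0.1 -49. ] rot [0. 0. 0.]
```

Emit:
drive_tool --deltas '[{"offset":[1,0,-10],"delta_rot":[0,0,0],"jaw":0},{"offset":[1,0,-25],"delta_rot":[0,0,0],"jaw":0},{"offset":[5,0,-45],"delta_rot":[0,0,0],"jaw":0},{"offset":[25,0,-75],"delta_rot":[0,0,0],"jaw":0},{"offset":[50,0,-110],"delta_rot":[0,0,0],"jaw":0},{"offset":[70,0,-138],"delta_rot":[0,0,0],"jaw":0},{"offset":[70,0,-138],"delta_rot":[0,0,0],"jaw":0}]'

```text
clock: 9.05
eef_pos: [525.3, 405.3, 258.7]
tool_rot: [-0.032, 0.947, 0.098, 0.303]
ft_force: [0.1, -0.0, -3.1]
gripper_width: 22.6
```

Run:
```python
from h import *
np.set_printoptions(precision=3,suppress=True)
p,Rc,o=cur();print(p,o['gripper_width'],o['ft_force'],o['joint_pos'])
R=Rdown(6,0);pin=np.array([645.,162.8,180]);T=pin-62*R[:,0]+np.array([0,0,45-19+50]);print(T)
delta(T,R)
A=imaging.get_image('top');B=imaging.get_image('side')
cv2.imwrite('pics/t7.png',np.hstack([cv2.resize(A[180:360,180:380],None,fx=2,fy=2),cv2.resize(B[130:380,230:450],(400,360))]))
```

```text
[525.337 405.29  258.732] 22.628449602793 [ 0.052 -0.05  -3.126] [ 0.65  -0.18   1.877 -0.323  0.898  2.146]
[583.34  156.319 256.   ]
off [  3.5 255.6   5.2] rot [ -1.9 -35.5   5.6]
```

View pics/t7.png

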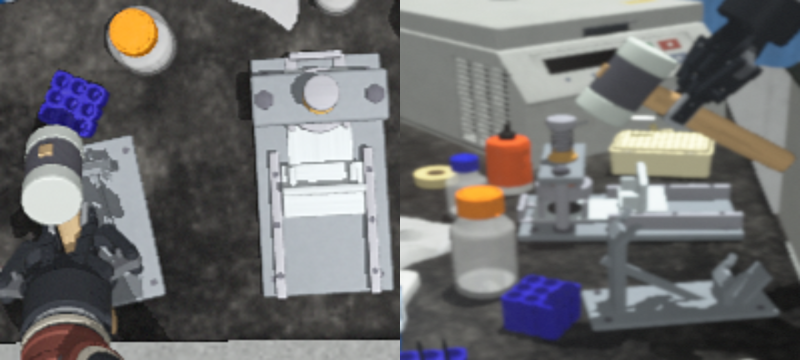

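Emit:
drive_tool --deltas '[{"offset":[0,32,0],"delta_rot":[-0.2,-4.5,0.7],"jaw":0},{"offset":[1,64,0],"delta_rot":[-0.5,-9,1.4],"jaw":0},{"offset":[1,96,0],"delta_rot":[-0.7,-13.5,2.1],"jaw":0},{"offset":[2,128,1],"delta_rot":[-1,-18,2.8],"jaw":0},{"offset":[2,160,2],"delta_rot":[-1.2,-22.5,3.5],"jaw":0},{"offset":[3,192,3],"delta_rot":[-1.4,-27,4.2],"jaw":0},{"offset":[3,224,4],"delta_rot":[-1.6,-31.5,4.9],"jaw":0},{"offset":[3.5,248,5],"delta_rot":[-1.9,-35.5,5.6],"jaw":0},{"offset":[3.5,255.6,5.2],"delta_rot":[-1.9,-35.5,5.6],"jaw":0},{"offset":[3.5,255.6,5.2],"delta_rot":[-1.9,-35.5,5.6],"jaw":0}]'

```text
clock: 10.4
eef_pos: [580.5, 154.6, 248.1]
tool_rot: [0.002, 0.999, 0.052, -0.006]
ft_force: [0.1, -0.0, -3.4]
gripper_width: 22.2
```

Run:
```python
from h import *
np.set_printoptions(precision=3,suppress=True)
p,Rc,o=cur();print(p,o['gripper_width'],o['ft_force'],o['joint_pos'])
R=Rdown(6,0);pin=np.array([645.,162.8,180]);T=pin-62*R[:,0]+np.array([0,0,45-19+50])
delta(T,R)
A=imaging.get_image('top');B=imaging.get_image('side')
cv2.imwrite('pics/top8.png',A);cv2.imwrite('pics/side8.png',B)
cv2.imwrite('pics/t8.png',np.hstack([cv2.resize(A[180:310,280:400],(380,412),interpolation=2),cv2.resize(B[130:300,270:430],(388,412),interpolation=2)]))
```

```text
[580.508 154.614 248.143] 22.15448292259834 [ 0.107 -0.023 -3.384] [ 0.138 -0.006  1.644 -0.004  1.515  1.606]
off [ 2.9 -1.4 -7.9] rot [ 0.2  0.7 -0.1]
```

View pics/t8.png

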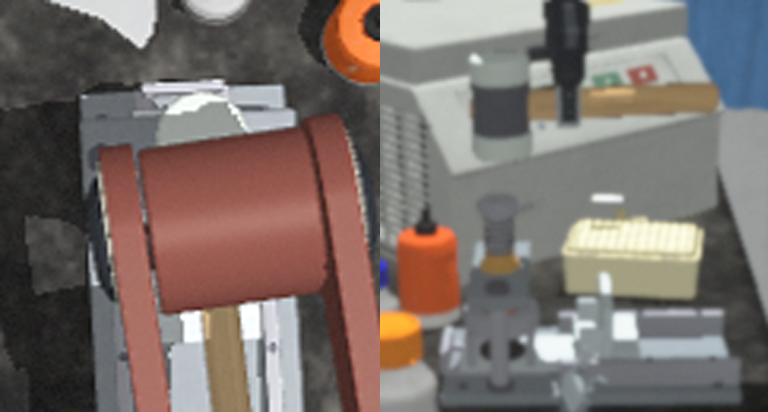

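Run:
```python
from h import *
np.set_printoptions(precision=1,suppress=True)
p,Rc,o=cur();x,y,z=Rc.T
H=p-19*z+62*x
a=np.linspace(0,2*np.pi,60)
A=cv2.imread('pics/top8.png');B=cv2.imread('pics/side8.png')
def poly(h):
    return np.array([H-h*z+27*(np.cos(t)*x+np.sin(t)*y) for t in a])
A=cv2.resize(A[180:310,280:400],None,fx=6,fy=6,interpolation=2)[:400];B=cv2.resize(B[130:300,270:430],None,fx=4,fy=4,interpolation=2)[:480]
for h in(45,-45):
    q=np.array([(proj('top',X)-[280,180]+.5)*6 for X in poly(h)]).astype(np.int32);cv2.polylines(A,[q],True,(0,0,255) if h>0 else (0,255,0))
    q=np.array([(proj('side',X)-[270,130]+.5)*4 for X in poly(h)]).astype(np.int32);cv2.polylines(B,[q],True,(0,0,255) if h>0 else (0,255,0))
pin=np.array([645.,162.8,180])
q=np.array([(proj('side',pin+19*np.array([np.cos(t),np.sin(t),0]))-[270,130]+.5)*4 for t in a]).astype(np.int32);cv2.polylines(B,[q],True,(255,0,255))
cv2.imwrite('pics/o1.png',A);cv2.imwrite('pics/o2.png',B)
```

```text
(no output)
```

View pics/o1.png

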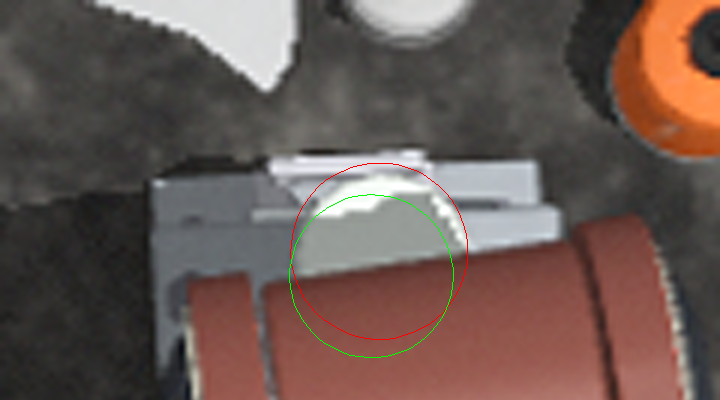

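View pics/o2.png

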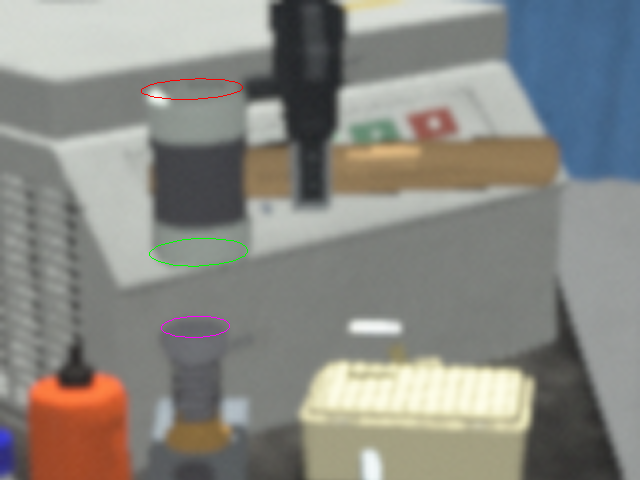

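Run:
```python
from h import *
R=Rdown(6,0);pin=np.array([645.,163,180]);T=pin-59*R[:,0]+np.array([0,0,26+12]);print(T)
delta(T,R)
```

```text
[586.32320817 156.83282067 218.        ]
off [ 6.2 -0.9 31.4] rot [0.2 0.6 0. ]
```

Emit:
drive_tool --deltas '[{"offset":[3,-0.5,10],"delta_rot":[0.1,0.3,0],"jaw":0},{"offset":[6.2,-0.9,22],"delta_rot":[0.2,0.6,0],"jaw":0},{"offset":[6.2,-0.9,26],"delta_rot":[0.2,0.6,0],"jaw":0},{"offset":[6.2,-0.9,26],"delta_rot":[0.2,0.6,0],"jaw":0}]'

```text
clock: 11.0
eef_pos: [585.9, 157.0, 222.4]
tool_rot: [0.0, 0.999, 0.053, -0.0]
ft_force: [0.1, -0.6, -3.1]
gripper_width: 22.6
```

Run:
```python
from h import *
np.set_printoptions(precision=3,suppress=True)
R=Rdown(6,0);pin=np.array([645.,163,180]);T=pin-59*R[:,0]+np.array([0,0,26+5]);print(T,get_obs()['ft_force'],get_obs()['qd'],cur()[0])
delta(T,R)
B=imaging.get_image('side');cv2.imwrite('pics/s9.png',cv2.resize(B[140:270,280:430],None,fx=4,fy=4,interpolation=2))
```

```text
[586.323 156.833 211.   ] [ 0.072 -0.603 -3.114] [-0.002 -0.01  -0.017 -0.     0.002 -0.002] [585.944 156.955 222.425]
off [ 0.4  0.2 11.4] rot [0. 0. 0.]
```

View pics/s9.png

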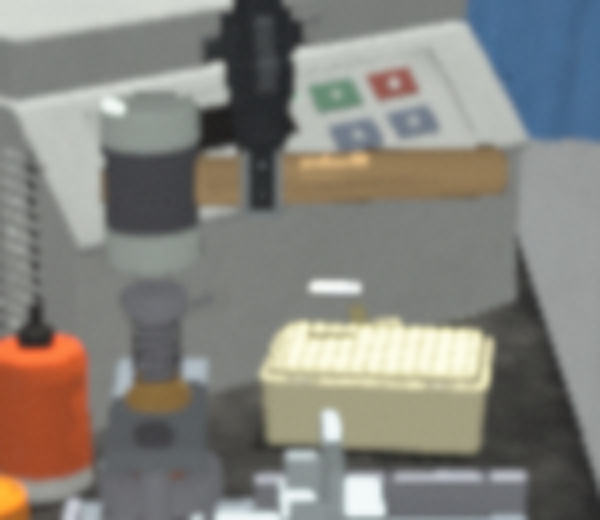

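Emit:
drive_tool --deltas '[{"offset":[0.4,0,-13],"delta_rot":[0,0,0],"jaw":0},{"offset":[0.4,0,-25],"delta_rot":[0,0,0],"jaw":0},{"offset":[0.4,0,-27],"delta_rot":[0,0,0],"jaw":0},{"offset":[0.4,0,-5],"delta_rot":[0,0,0],"jaw":0},{"offset":[0.4,0,20],"delta_rot":[0,0,0],"jaw":0},{"offset":[0.4,0,42],"delta_rot":[0,0,0],"jaw":0},{"offset":[0.4,0,45],"delta_rot":[0,0,0],"jaw":0}]'

```text
clock: 11.92
eef_pos: [586.3, 156.8, 176.7]
tool_rot: [0.0, 0.999, 0.052, -0.0]
ft_force: [-3.8, 0.1, 5.1]
gripper_width: 22.2
```

Run:
```python
from h import *
np.set_printoptions(precision=3,suppress=True)
p,R,o=cur();print(p,o['ft_force'],o['moment'],o['qd'],Ro.from_matrix(R.T@Rdown(6)).as_rotvec(degrees=True))
B=imaging.get_image('side');cv2.imwrite('pics/s10.png',cv2.resize(B[140:270,280:430],None,fx=4,fy=4,interpolation=2))
```

```text
[586.256 156.846 176.66 ] [-3.771  0.075  5.082] [-0.049  0.129 -0.024] [ 0.001 -0.    -0.013 -0.001  0.016  0.002] [0.047 0.059 0.014]
```

View pics/s10.png

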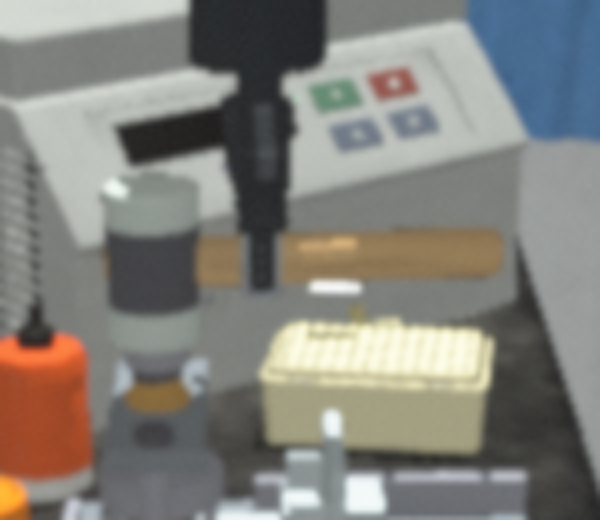

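Emit:
drive_tool --deltas '[{"offset":[0,0,2],"delta_rot":[0,0,0],"jaw":0},{"offset":[0,0,4],"delta_rot":[0,0,0],"jaw":0}]'

```text
clock: 12.22
eef_pos: [586.4, 156.9, 175.0]
tool_rot: [0.0, 0.999, 0.052, -0.0]
ft_force: [-4.6, -0.5, 6.2]
gripper_width: 22.5
```

Emit:
drive_tool --deltas '[{"offset":[0,0,4],"delta_rot":[0,0,0],"jaw":0},{"offset":[0,0,5],"delta_rot":[0,0,0],"jaw":0}]'

```text
clock: 12.48
eef_pos: [586.6, 157.0, 174.7]
tool_rot: [0.001, 0.999, 0.053, 0.0]
ft_force: [-12.9, -0.9, 19.2]
gripper_width: 22.4
```

Emit:
drive_tool --deltas '[{"offset":[0,0,-10],"delta_rot":[0,0,0],"jaw":0},{"offset":[0,0,-35],"delta_rot":[0,0,0],"jaw":0},{"offset":[0,0,-65],"delta_rot":[0,0,0],"jaw":0},{"offset":[0,0,-85],"delta_rot":[0,0,0],"jaw":0},{"offset":[0,0,-85],"delta_rot":[0,0,0],"jaw":0}]'

```text
clock: 13.1
eef_pos: [587.3, 157.2, 261.3]
tool_rot: [0.0, 0.999, 0.053, 0.001]
ft_force: [0.3, -0.0, -3.6]
gripper_width: 22.2
```

Run:
```python
from h import *
np.set_printoptions(precision=3,suppress=True)
p,R,o=cur();print(p,o['ft_force'],o['gripper_width'])
g=np.load('grasp.npz');
T=g['p'];z=g['R'][:,2];x=g['R'][:,0]
delta(T-100*z,g['R']);
B=imaging.get_image('side');cv2.imwrite('pics/side11.png',B)
old=cv2.imread('pics/side8.png')
cv2.imwrite('pics/s11.png',np.hstack([cv2.resize(i[150:310,290:380],None,fx=4,fy=3.6,interpolation=2) for i in(old,B)]))
```

```text
[587.316 157.164 261.266] [ 0.254 -0.    -3.601] 22.15785294186482
off [ -71.6 -249.    78. ] rot [ 1.8 35.  -5.6]
```

View pics/s11.png

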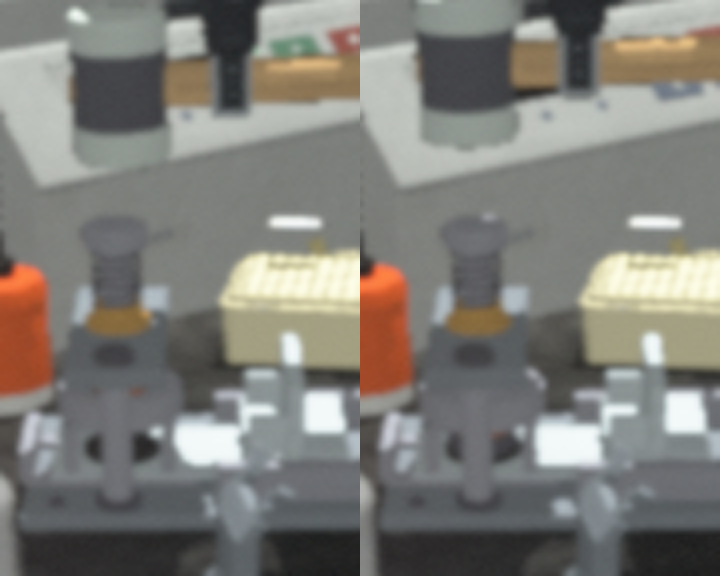

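Run:
```python
from h import *
np.set_printoptions(precision=2,suppress=True)
p,R,o=cur()
def meas(im,roi,sc=1,name=None):
    hsv=cv2.cvtColor(im,cv2.COLOR_BGR2HSV);m=cv2.inRange(hsv,(8,70,70),(25,255,255));k=np.zeros_like(m);a,b,c,d=roi;k[a:b,c:d]=m[a:b,c:d]
    n,l,st,_=cv2.connectedComponentsWithStats(k);i=1+np.argmax(st[1:,4]);pts=np.argwhere(l==i)[:,::-1].astype(np.float32)
    f=cv2.fitLine(pts,2,0,.01,.01).ravel();print(st[i]);return np.degrees(np.arctan2(f[1],f[0])),f[2:]
im=cv2.imread('pics/side11.png')
print('after',meas(im,(145,200,365,440)))
s9=cv2.imread('pics/s9.png');print('before',meas(s9,(130,230,290,520)))
s10=cv2.imread('pics/s10.png');print('bottom',meas(s10,(210,300,290,520)))
for P in (p,np.array([585.9,157,222.4]),np.array([586.3,156.8,176.7])):
    Rr=R if P is p else Rdown(6)
    g=P-19*Rr[:,2];a,b=proj('side',g-30*Rr[:,0]),proj('side',g-120*Rr[:,0]);d=b-a;print('exp',np.degrees(np.arctan2(d[1],d[0])),a,b)
```

```text
[365 159  41  13 480]
after (np.float32(-1.0035377), array([384.42, 165.26], dtype=float32))
[ 290  148  216   54 9959]
before (np.float32(-2.0707302), array([395.6 , 174.67], dtype=float32))
[ 290  229  212   53 9686]
bottom (np.float32(-1.3418636), array([395.19, 254.13], dtype=float32))
exp -1.8089558701766397 [358.06 166.45] [399.54 165.14]
exp -1.8442680033404715 [358.33 183.15] [399.27 181.83]
exp -1.8967945603267946 [358.11 203.13] [398.39 201.79]
```

Run:
```python
from h import *
g=np.load('grasp.npz')
delta([525,405,260],g['R'])
```

```text
off [ -35.2 -253.    -0.9] rot [ 1.8 35.2 -5.6]
```

Emit:
drive_tool --deltas '[{"offset":[-4,-31,0],"delta_rot":[0.2,4.4,-0.7],"jaw":0},{"offset":[-8,-63,0],"delta_rot":[0.4,8.8,-1.4],"jaw":0},{"offset":[-13,-95,0],"delta_rot":[0.7,13.2,-2.1],"jaw":0},{"offset":[-17,-127,0],"delta_rot":[0.9,17.6,-2.8],"jaw":0},{"offset":[-22,-158,0],"delta_rot":[1.1,22,-3.5],"jaw":0},{"offset":[-26,-190,0],"delta_rot":[1.3,26.4,-4.2],"jaw":0},{"offset":[-31,-222,0],"delta_rot":[1.6,30.8,-4.9],"jaw":0},{"offset":[-35,-245,-1],"delta_rot":[1.8,35.2,-5.6],"jaw":0},{"offset":[-35.2,-253,-1],"delta_rot":[1.8,35.2,-5.6],"jaw":0},{"offset":[-35.2,-253,-1],"delta_rot":[1.8,35.2,-5.6],"jaw":0}]'

```text
clock: 14.4
eef_pos: [524.5, 404.8, 258.5]
tool_rot: [-0.03, 0.949, 0.099, 0.3]
ft_force: [0.1, -0.6, -4.1]
gripper_width: 22.0
```

Run:
```python
from h import *
np.set_printoptions(precision=2,suppress=True)
g=np.load('grasp.npz');T=g['p'];z=g['R'][:,2]
p,R,o=cur();print(p)
delta(T-60*z,g['R']);delta(T-30*z,g['R'])
def meas(im,roi):
    hsv=cv2.cvtColor(im,cv2.COLOR_BGR2HSV);m=cv2.inRange(hsv,(8,70,70),(25,255,255));k=np.zeros_like(m);a,b,c,d=roi;k[a:b,c:d]=m[a:b,c:d]
    n,l,st,_=cv2.connectedComponentsWithStats(k);i=1+np.argmax(st[1:,4]);pts=np.argwhere(l==i)[:,::-1].astype(np.float32)
    f=cv2.fitLine(pts,2,0,.01,.01).ravel();print(st[i]);return np.degrees(np.arctan2(f[1],f[0])),f[2:]
B=imaging.get_image('side');cv2.imwrite('pics/side12.png',B)
cv2.imwrite('pics/s12.png',cv2.resize(B[130:370,290:450],None,fx=2.5,fy=2.5,interpolation=2))
print(meas(B,(180,250,390,460)))
gp=p-19*R[:,2];a,b=proj('side',gp-30*R[:,0]),proj('side',gp-130*R[:,0]);d=b-a;print('exp',np.degrees(np.arctan2(d[1],d[0])),a,b)
```

```text
[524.55 404.77 258.46]
off [-72.1   0.2  81.7] rot [0.  0.2 0.1]
off [-72.    0.2 111.7] rot [0.  0.2 0.1]
[390 203  57  44 959]
(np.float32(32.231068), array([416.98, 225.08], dtype=float32))
exp 32.378572417269275 [396.85 211.09] [441.17 239.19]
```

View pics/s12.png

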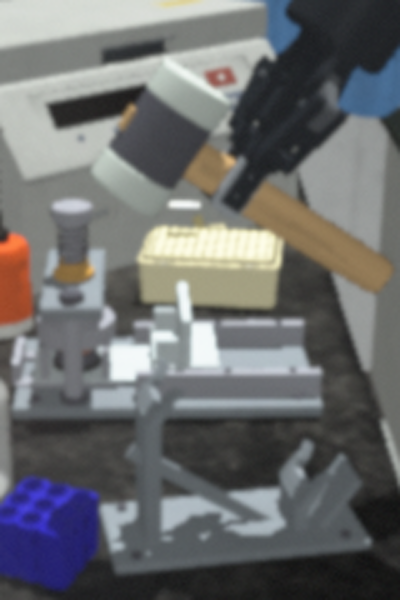

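Emit:
drive_tool --deltas '[{"offset":[-15,0.2,15],"delta_rot":[0,0.2,0.1],"jaw":0},{"offset":[-40,0.2,40],"delta_rot":[0,0.2,0.1],"jaw":0},{"offset":[-65,0.2,65],"delta_rot":[0,0.2,0.1],"jaw":0},{"offset":[-71,0.2,81.7],"delta_rot":[0,0.2,0.1],"jaw":0},{"offset":[-71,0.2,100],"delta_rot":[0,0.2,0.1],"jaw":0},{"offset":[-71,0.2,110],"delta_rot":[0,0.2,0.1],"jaw":0},{"offset":[-71,0.2,110],"delta_rot":[0,0.2,0.1],"jaw":0}]'

```text
clock: 15.32
eef_pos: [530.8, 404.7, 127.8]
tool_rot: [-0.03, 0.948, 0.097, 0.301]
ft_force: [0.2, -0.3, -3.3]
gripper_width: 22.4
```

Run:
```python
from h import *
np.set_printoptions(precision=2,suppress=True)
g=np.load('grasp.npz');T=g['p'];z=g['R'][:,2]
p,R,o=cur();print(p,o['ft_force'])
delta(T,g['R'])
A=imaging.get_image('top');B=imaging.get_image('side')
cv2.imwrite('pics/t13.png',np.hstack([cv2.resize(A[230:350,190:280],(375,500),interpolation=2),cv2.resize(B[220:360,320:450],(420,500),interpolation=2)]))
```

```text
[530.79 404.7  127.84] [ 0.23 -0.29 -3.31]
off [-2.1 -0.9 31.3] rot [ 0.1 -0.1 -0.1]
```

View pics/t13.png

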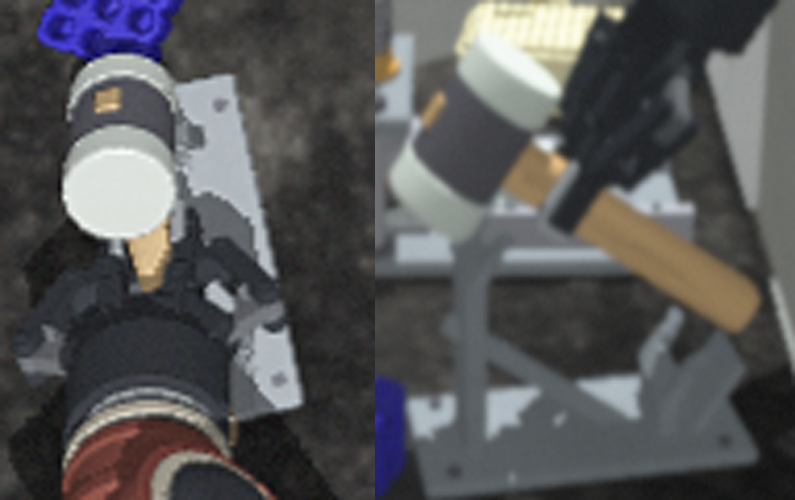

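Emit:
drive_tool --deltas '[{"offset":[-1,-0.9,8],"delta_rot":[0,-0.1,-0.1],"jaw":0},{"offset":[-1,-0.9,17],"delta_rot":[0,-0.1,-0.1],"jaw":0},{"offset":[-1,-0.9,24],"delta_rot":[0,-0.1,-0.1],"jaw":0},{"offset":[-1.2,-0.9,27],"delta_rot":[0,-0.1,-0.1],"jaw":0},{"offset":[-1.5,-0.9,29],"delta_rot":[0,-0.1,-0.1],"jaw":0}]'

```text
clock: 16.05
eef_pos: [545.9, 409.2, 104.3]
tool_rot: [-0.03, 0.948, 0.098, 0.301]
ft_force: [0.2, 0.2, -3.4]
gripper_width: 22.4
```

Run:
```python
from h import *
np.set_printoptions(precision=2,suppress=True)
g=np.load('grasp.npz');T=g['p']
p,R,o=cur();print(p,o['ft_force'])
delta(T,g['R'])
```

```text
[545.91 409.23 104.33] [ 0.23  0.24 -3.44]
off [-1.3  0.5  3. ] rot [ 0. -0. -0.]
```

Emit:
drive_tool --deltas '[{"offset":[-0.7,0.5,2],"delta_rot":[0,0,0],"jaw":0},{"offset":[-1,0.5,3],"delta_rot":[0,0,0],"jaw":0}]'

```text
clock: 16.3
eef_pos: [546.9, 408.9, 101.3]
tool_rot: [-0.03, 0.948, 0.098, 0.301]
ft_force: [-5.7, -2.1, 3.8]
gripper_width: 22.2
```

Run:
```python
from h import *
np.set_printoptions(precision=2,suppress=True)
g=np.load('grasp.npz');T=g['p']
p,R,o=cur();print(p,o['ft_force'])
delta(T,g['R'])
A=imaging.get_image('top');B=imaging.get_image('side')
cv2.imwrite('pics/t14.png',np.hstack([cv2.resize(A[230:350,190:280],(375,500),interpolation=2),cv2.resize(B[220:360,320:450],(420,500),interpolation=2)]))
```

```text
[546.91 408.88 101.31] [-5.7  -2.11  3.78]
off [-0.3 -0.   0. ] rot [ 0. -0. -0.]
```

View pics/t14.png

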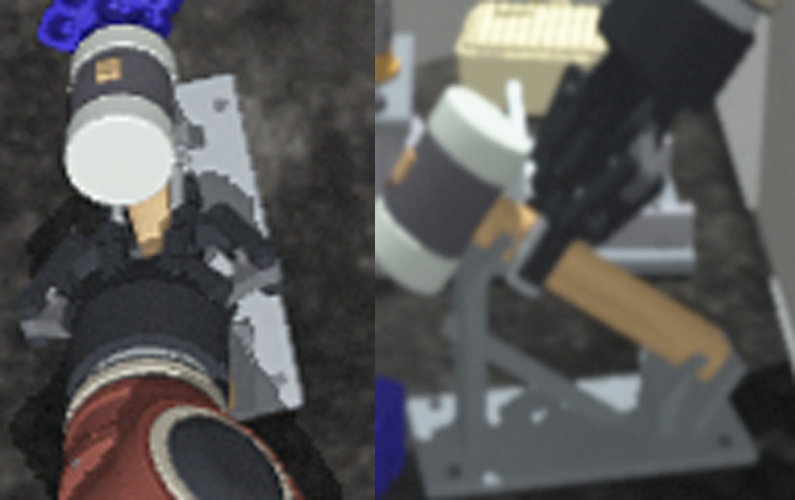

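Emit:
drive_tool --deltas '[{"offset":[0,0,0],"delta_rot":[0,0,0],"jaw":0},{"offset":[0,0,0],"delta_rot":[0,0,0],"jaw":0.4},{"offset":[0,0,0],"delta_rot":[0,0,0],"jaw":0.6},{"offset":[0,0,0],"delta_rot":[0,0,0],"jaw":0.8},{"offset":[0,0,0],"delta_rot":[0,0,0],"jaw":1},{"offset":[0,0,0],"delta_rot":[0,0,0],"jaw":1}]' --squeeze 20

```text
clock: 17.15
eef_pos: [547.0, 409.0, 101.6]
tool_rot: [-0.03, 0.948, 0.098, 0.301]
ft_force: [0.3, -0.0, -0.0]
gripper_width: 85.3
```

Emit:
drive_tool --deltas '[{"offset":[0,0,-12],"delta_rot":[0,0,0],"jaw":1},{"offset":[0,0,-35],"delta_rot":[0,0,0],"jaw":1},{"offset":[0,0,-70],"delta_rot":[0,0,0],"jaw":1},{"offset":[0,0,-110],"delta_rot":[0,0,0],"jaw":1},{"offset":[10,40,-150],"delta_rot":[0,-8,0],"jaw":1},{"offset":[10,90,-180],"delta_rot":[0,-16,0],"jaw":1},{"offset":[0,140,-195],"delta_rot":[0,-25,0],"jaw":1},{"offset":[-5,190,-195],"delta_rot":[0,-30,0],"jaw":1},{"offset":[-10,240,-195],"delta_rot":[0,-33,0],"jaw":1},{"offset":[-10,290,-195],"delta_rot":[0,-35,0],"jaw":1},{"offset":[-10,340,-195],"delta_rot":[0,-35,0],"jaw":1},{"offset":[-10,390,-195],"delta_rot":[0,-35,0],"jaw":1},{"offset":[-10,430,-195],"delta_rot":[0,-35,0],"jaw":1},{"offset":[-10,430,-195],"delta_rot":[0,-35,0],"jaw":1}]'

```text
clock: 18.9
eef_pos: [516.5, -38.3, 256.1]
tool_rot: [0.001, 0.995, 0.101, 0.003]
ft_force: [0.0, 0.8, 0.0]
gripper_width: 85.5
```

Run:
```python
from h import *
p,R,o=cur();print(p,o['ft_force'],np.abs(o['qd']).max())
A=imaging.get_image('top');B=imaging.get_image('side')
cv2.imwrite('pics/top15.png',A);cv2.imwrite('pics/side15.png',B)
a0=cv2.imread('pics/top0.png');b0=cv2.imread('pics/side0.png')
for n,x,y in(('top',a0,A),('side',b0,B)):
    d=cv2.absdiff(x,y).max(2); cv2.imwrite(f'pics/d_{n}.png',np.clip(d*3.0,0,255).astype(np.uint8))
cv2.imwrite('pics/c15.png',np.vstack([cv2.resize(np.hstack([a0[150:340,190:420],A[150:340,190:420]]),(780,320)),cv2.resize(np.hstack([b0[200:365,250:450],B[200:365,250:450]]),(780,280))])[:600])
```

```text
[516.45228347 -38.32266767 256.12613529] [3.04578227e-04 7.77412569e-01 2.51430031e-03] 0.050834128267586966
```

View pics/c15.png

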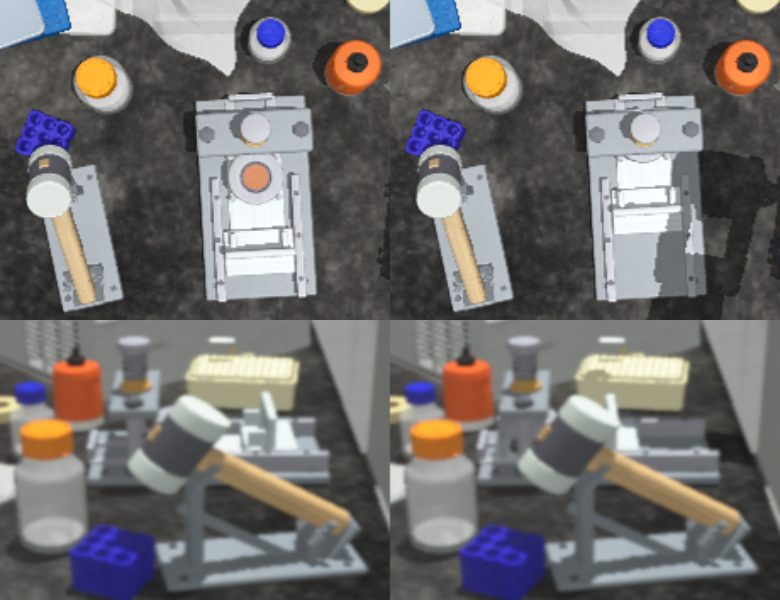

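View pics/d_top.png

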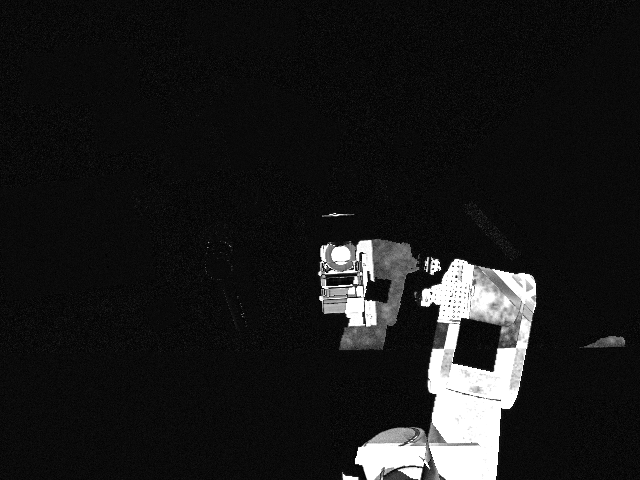

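View pics/d_side.png

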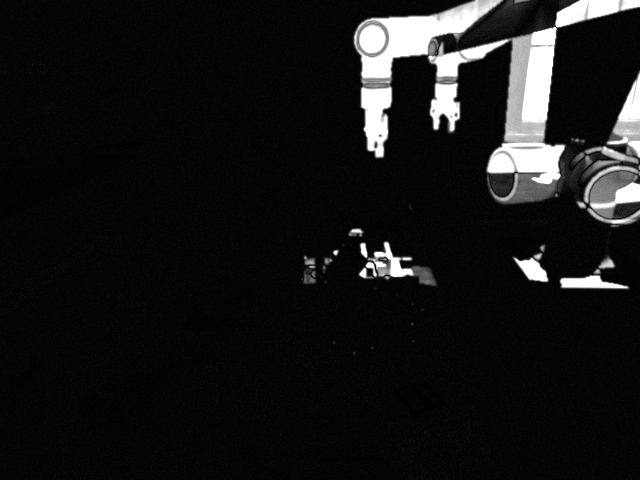

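```bash
python3 -c "
from bench import finish_job
print(finish_job())"
```

```text
the job is handed in; nothing more can be done
None
```

I did the whole job in the order asked and handed it in at about 19 s; no verdict was reported.

- **Slide:** I pushed it along its centre line until it stopped dead. The force rose from about 5 N to 23 N with no further movement, and the last picture shows it still home.
- **Blow:** I took the mallet from its rest and struck the pin once, commanding about 0.2 m/s. I did not measure the pin's own speed. The pin went down about 30 mm. I then pressed on slowly to its hard stop, with a vertical reading of about 19 N. That put the blow's own depth about 2 mm short of the 32 mm stop.
- **Pellet:** In the side view the orange spot moved from the die down to the tray opening, and the pin came back up. This is the only evidence the pellet fell, because the bridge hides it from above.
- **Mallet:** It is back in its rest, with only faint edge differences (under about a pixel) from the starting picture. The bottles and the cube rack show no change in either view.

**Disagreements:** The mallet head sat about 3 mm nearer the gripper than I had worked out, so I corrected for that before the blow. The handle angle after the blow was off by about 0.8 degrees in one view, but matched to 0.2 degrees when I checked it again above the rest.

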